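# Load a cuvette strip into the block heater

## Task

Take the strip of six cuvettes out of the leaning blue rack and lower it upright into the wells of the aluminium block in the white heater, all six cuvettes at once, gently (feel for the wells, do not ram it) and keeping hold of it until its flange is down on the block. Then let go of it; leave everything else on the bench where it stands.

Things in the scene. Friction and masses are not known exactly. Their poses are not given: they have to be found in the camera images.
- strip: Strip of six sealed square cuvettes in a row (the teeth), 60 to 130 g. Origin: centre of the underside of its white flange (20 x 100 mm, z 0 to 4); z points up from cuvettes to grip, y along the row, x across. Half a turn about z makes no difference. It starts in the rack, leaning as the rack does, and comes out along its own z: 30 mm frees the cuvettes.
- strip_grip (a point): Middle of the strip's orange grip rib, 20 mm above the strip's origin along its z; axes as the strip's. The rib is 12 mm (x) by 96 mm (y) by 32 mm (z 4 to 36 from the strip's origin); pinch it across its 12 mm.
- strip_feet (a point): Middle of the row of cuvette feet, 30 mm below the strip's origin along its z; axes as the strip's. Amber cuvettes 10 x 10 mm, 30 mm long, at 16 mm pitch along y (y = -40, -24, -8, 8, 24, 40 mm); their last 3 mm taper by 1.5 mm a side.
- rack: Blue loading rack, fixed, 148 mm long (y), 110 mm deep. Origin: on the bench under the trough's middle. The trough leans 0.5 rad (29 degrees) from vertical, its mouth towards the rack's -x (the robot). Walls 5 mm thick, 13 mm apart; the strip's flange lies on their upper edges, 90 mm above the bench in the middle. The end cheeks rise no higher than the walls.
- heater: White dry block heater, fixed. Origin: on the bench under its pocket's middle; y along the pocket, z up, display towards -x. Housing 134 mm long (y), x = -100 to 50 mm, top at z = 75 mm. In the pocket stands an aluminium block 32 (x) x 108 mm (y), flat top at z = 90 mm. Strip fully home: flange on the block, strip origin at z = 90 mm here.
- pocket_mid (a point): Point over the pocket's middle at the height of the block's top; axes as the heater's. Block: six wells 14 (x) x 12 mm (y), 34 mm deep, 16 mm pitch, on the line x = 0. The block stands anywhere within 6 mm of the middle along y and stays there (80 N to shift it); where is not reported: feel for the wells with the cuvettes, or look at the gaps at its ends.
- bottle: Bystander: amber bottle, 58 mm wide, 130 mm tall, loose, between rack and heater. Origin: centre of its underside.
- jar: Bystander: orange jar, 60 mm wide, 75 mm tall, loose. Origin: centre of its underside.
- beaker: Bystander: glass beaker, 68 mm wide, 85 mm tall, loose. Origin: centre of its underside.
- tipbox: Bystander: blue box with a clear lid, 82 x 117 x 65 mm, loose. Origin: centre of its underside.
- spatula: Bystander: thin steel lab spatula, 205 mm long, lying loose. Origin: on its underside, near its middle; x along it.

How it is judged (in metres and radians):
On the way, in this order (a step that is already met when the one before it is completed fails the run):
1. the strip is held clear of the rack (contact force between the fingers and strip above 1 N and distance of strip from where it was at the start of the episode above 0.06 m), for 0.1 s.
2. still held by the fingers, the strip is down in the wells of the heater's block, within 5 mm of home (contact force between the fingers and strip above 1 N and z of strip in the frame of heater between 0.085 and 0.095 m and x of strip in the frame of heater between -0.0035 and 0.0035 m and y of strip in the frame of heater between -0.009 and 0.009 m and angle between the y axis of strip and the y axis of heater, either way round below 0.06 rad and angle between strip's own z axis and vertical below 0.05 rad), for 0.1 s.
At the end, for the whole second after the job is handed in: The strip stands upright in the wells of the heater's block, all six cuvettes in, flange within 2 mm of the block's top, in line with the row of wells (3.5 mm across, 0.06 rad), released and at rest; the bystanders are within 30 mm of where they stood (x of strip in the frame of heater between -0.0035 and 0.0035 m and y of strip in the frame of heater between -0.009 and 0.009 m and angle between the y axis of strip and the y axis of heater, either way round below 0.06 rad and angle between strip's own z axis and vertical below 0.05 rad and z of strip in the frame of heater between 0.087 and 0.092 m and linear speed of strip below 0.01 m/s and contact force between the fingers and strip below 0.05 N and distance of each of bottle, jar, beaker, tipbox, spatula from where it was at the start of the episode below 0.03 m); the robot touches nothing.
It fails at once if the strip is pressed on the heater or its block with more than 60 N (contact force between strip and heater above 60 N).
It fails at once if a bystander (bottle, jar, beaker, tip box, spatula) is pushed more than 30 mm away or knocked over (distance of any of bottle, jar, beaker, tipbox, spatula from where it was at the start of the episode above 0.03 m or angle between any of bottle, jar, beaker, tipbox, spatula's own z axis and vertical above 0.6 rad).
It also fails if it takes over 64 s, if anything falls off the work surface, if the arm or the gripper's body presses on something with over 40 N, if the wrist force passes 120 N, or if a joint passes its speed limit or range.

## Robot

A 6-joint arm with a two-finger parallel gripper is mounted at the origin on the work surface. World frame = base frame: x ahead of the robot, y to its left, z up, the work surface at z = 0. Lengths are in m, angles in degrees, forces in N, time in s.
With the tool pointing down it reaches from about 0.35 to 0.975 m from the base axis. Payload 7.1 kg.
Tool frame: the origin (TCP) lies at the very end of the fingers, on their centre line; the grasp point (between the pads) lies 19 mm behind it; z points along the fingers, y is the direction in which the jaws open and shut (so a half turn about z gives the same grasp; the last joint's range is limited). The gripper opens to 88 mm and grips with 3 to 60 N. Pads are 20 mm wide; open, the fingers measure 115 mm over their backs; the gripper's body (75 mm by 178 mm) begins 61 mm behind the grasp point.
Start: joints at [-1.089, 24.242, 93.386, -0, 62.372, -1.089], TCP at [0.625, 0, 0.223] pointing down, gripper open.
Joint ranges: [-172.04, 172.04], [-51.8, 120.97], [4.93, 147.93], [-75.15, 255.16], [6.16, 154.13], [-145.62, 145.62]. Speed limits (degrees/s): [136.94, 136.94, 172.46, 180, 180, 180].

## Interface

Orientations are given as [roll, pitch, yaw] about the fixed x, y, z axes, in that order (R = Rz(yaw) Ry(pitch) Rx(roll)).
In Python, from bench import state, read_camera, finish_job gives the robot as it stands.
- The arm moves only by the shell command python3 -m jog 'ROWS' [OPENING] [FORCE]. ROWS is JSON, a list that holds one entry, the list of rows, each a list of 6 numbers: the shift along the tool's x, y, z in mm, then the turn, a rotation vector about the tool's x, y, z in degrees. In form: [[[x, y, z, ax, ay, az], ...]]. A call has 1 to 10 rows; each row is the pose to reach, as a shift and turn from the pose measured when the call began, along the tool's axes at that moment; what a row does not reach only later rows make up. A row lasts 1/10 s, in which the tool goes at most 50 mm and 8.59 degrees, less where a joint would pass 70% of its speed; a pose out of reach is approached as far as the arm can. A call with a gripper value outside its range is refused whole. OPENING is the opening, from 0 (shut) to 1 (fully open), set as the call begins (- or left out, the last holds). The fingers move at their own pace and stop on an object; FORCE is the grip in N (left out, the last holds). Time passes only in rows, so rows that repeat a pose let the fingers close. It gives the time, the measured TCP pose, the force and the opening at its end, in the units of the state.
- state(): the state, without advancing time (a new reading comes with each control period).
- read_camera(name): name is "scene" or "side" or "wrist"; returns a dict with "frame" (384x512x3 uint8, red, green, blue), "camera_matrix" (3x3 intrinsics, pixels), "xyz" and "attitude" of the camera in the world. Camera axes: x right, y up, looking along -z (the intrinsics and any distortion apply to the point x, -y, -z); pixel columns grow to the right and rows downward; lengths in m; the calibration is good to about 2 mm. A picture is of the moment at which its call begins. There is no depth.
- finish_job(): hands the job in, once; it reports no verdict.
The state is a dict: "time_s": time; "qpos": joint angles; "qvel": joint speeds; "joint_efforts": joint torques, N m; "ee_pos": TCP position; "eef_rot": TCP orientation; "ft_force": force on the tool from outside, world axes, zero at the start; "torque": the same for the moment, N m; "finger_gap": finger opening in m.
Only numpy, scipy, OpenCV 4.12 (cv2) and the standard library are available. Lean on these libraries where they do the work, as an engineer would, in place of code of your own. Each camera call takes 0.05 s, during which the arm holds its last target. There are 200 camera calls.

## Working session

There is one attempt and no reset: what is moved stays moved. The work goes in short steps, Python scripts to look and compute and a shell command to move; the robot and the scene stay as the last step left them, time stands still between calls to the robot, and variables do not carry over. Pictures are saved under pics/ and viewed, about 8 in all and at most 12, crops included, and the job is handed in when it is done.

```bash
mkdir -p pics; ls
cat > h.py <<'E'
import numpy as np, cv2
from scipy.spatial.transform import Rotation as R
from bench import state, read_camera
def rot(a):
    a=np.array(a,float)
    if a.shape==(3,3): return a
    if a.size==4: return R.from_quat(a).as_matrix()
    return R.from_euler('xyz',a,degrees=True).as_matrix()
def cam(n,save=None):
    c=read_camera(n)
    if save: cv2.imwrite(save,c['frame'][:,:,::-1])
    return c
def ray(c,uv):
    K=np.array(c['camera_matrix']);d=np.linalg.inv(K)@[uv[0],uv[1],1]
    d=rot(c['attitude'])@[d[0],-d[1],-d[2]];return np.array(c['xyz']),d/np.linalg.norm(d)
def onz(c,uv,z):
    o,d=ray(c,uv);return o+d*(z-o[2])/d[2]
def proj(c,p):
    q=rot(c['attitude']).T@(np.array(p)-c['xyz']);q=np.array(c['camera_matrix'])@[q[0],-q[1],-q[2]];return q[:2]/q[2]
E
python3 - <<'E'
from h import *
print(state())
ims=[]
for n in("scene","side","wrist"):
    c=cam(n,f'pics/{n}0.png');print(n,{k:v for k,v in c.items() if k!='frame'})
E
```

```text
pics
{'time_s': 0.0, 'qpos': array([-1.08825701e+00,  2.42844882e+01,  9.34316679e+01,  6.86360381e-04,
        6.23719224e+01, -1.08857081e+00]), 'qvel': array([ 0.00971717,  0.03232717, -0.01351072, -0.01649979, -0.06941542,
        0.00697476]), 'joint_efforts': array([ 1.28069914e-03, -5.44622147e+01, -2.73670936e+01,  6.42951974e-02,
        2.27214623e-02, -1.51321510e-04]), 'ee_pos': array([6.24441429e-01, 4.35742054e-05, 2.21899462e-01]), 'eef_rot': array([-1.79911949e+02, -2.28081613e-03,  8.99999933e+01]), 'ft_force': array([ 1.30296509, -0.33636219, -0.29075055]), 'torque': array([-0.00940612, -0.077362  ,  0.00598959]), 'finger_gap': 0.08750485854777083}
scene {'camera_matrix': array([[428.88349198,   0.        , 249.43655321],
       [  0.        , 428.88349198, 187.50331393],
       [  0.        ,   0.        ,   1.        ]]), 'xyz': array([1.41610659, 0.51963761, 1.35368456]), 'attitude': array([ 37.18816156,  -0.9653887 , 124.84087699])}
side {'camera_matrix': array([[448.64254888,   0.        , 264.6729074 ],
       [  0.        , 448.64254888, 189.0215143 ],
       [  0.        ,   0.        ,   1.        ]]), 'xyz': array([-0.07554055, -0.93878439,  0.90169863]), 'attitude': array([ 55.87392428,  -1.18510614, -35.30263608])}
wrist {'camera_matrix': array([[308.29340563,   0.        , 255.46879654],
       [  0.        , 308.29340563, 192.35587242],
       [  0.        ,   0.        ,   1.        ]]), 'xyz': array([0.62617833, 0.06973885, 0.38338952]), 'attitude': array([-14.8365779 ,   0.07128924,  -0.03888703])}
```

View pics/scene0.png

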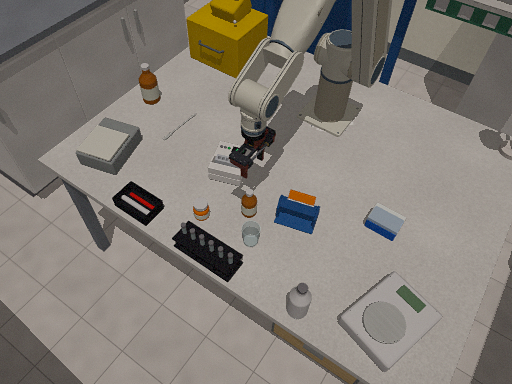

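View pics/side0.png

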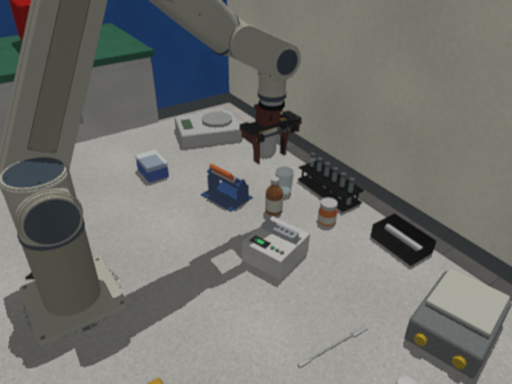

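The scene view shows the rack with the orange rib at (300,198), the bottle at (249,205), and the heater at (228,162), partly hidden by the gripper. In the side view the rack is at (227,185), the heater at (275,245) and the bottle at (274,198).

Run:
```python
from h import *
a=cv2.imread('pics/scene0.png')[125:245,190:340];b=cv2.imread('pics/side0.png')[150:280,190:330]
f=lambda x:cv2.resize(x,(400,int(x.shape[0]*400/x.shape[1])),interpolation=cv2.INTER_CUBIC)
a,b=f(a),f(b);h=max(len(a),len(b));p=lambda x:cv2.copyMakeBorder(x,0,h-len(x),0,0,0)
cv2.imwrite('pics/c1.png',np.hstack([p(a),p(b)]))
s=cam('scene');t=cam('side')
print('rack',onz(s,(297,210),.09),onz(t,(227,185),.09),'heater',onz(s,(230,160),.09),onz(t,(285,232),.09),'bottle',onz(s,(249,214),0),onz(t,(274,212),0))
for n,c in(('s',s),('t',t)):
    hsv=cv2.cvtColor(c['frame'],cv2.COLOR_RGB2HSV)
    m=cv2.inRange(hsv,(3,180,120),(16,255,255))
    for k in cv2.findContours(m,0,2)[0]:
        if cv2.contourArea(k)>15: print(n,cv2.boundingRect(k),cv2.contourArea(k),cv2.boxPoints(cv2.minAreaRect(k)).round(1).tolist())
```

```text
rack [0.60087953 0.18477952 0.09      ] [0.5415807  0.11614034 0.09      ] heater [ 0.5507893  -0.14874502  0.09      ] [ 0.55313206 -0.17959567  0.09      ] bottle [ 6.64286473e-01  2.20923684e-02 -2.22044605e-16] [0.65575499 0.0078631  0.        ]
s (193, 206, 16, 10) 41.0 [[192.89999389648438, 207.0], [208.0, 206.0], [208.60000610351562, 214.60000610351562], [193.39999389648438, 215.60000610351562]]
s (289, 190, 27, 15) 200.5 [[287.6000061035156, 197.39999389648438], [290.20001220703125, 189.10000610351562], [315.6000061035156, 196.89999389648438], [313.0, 205.1999969482422]]
t (211, 165, 19, 11) 27.0 [[210.39999389648438, 166.1999969482422], [211.1999969482422, 164.60000610351562], [229.60000610351562, 173.8000030517578], [228.8000030517578, 175.39999389648438]]
```

View pics/c1.png

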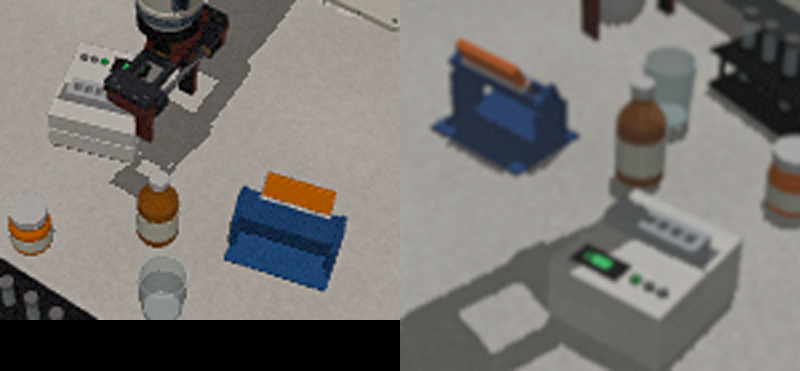

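View pics/wrist0.png

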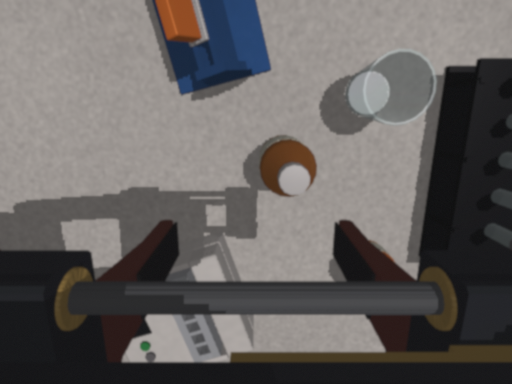

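The wrist view shows the rack at about (210,40), turned roughly +10° in yaw. The well row runs from (185,310) to (210,350), about +28°. I'll take straight-down wrist looks over the heater and then the rack.

```bash
python3 -m jog '[[[-40,-15,-15,0,0,0],[-80,-30,-30,0,0,0],[-120,-45,-45,0,0,0],[-160,-60,-60,0,0,0],[-200,-75,-75,0,0,0],[-200,-75,-75,0,0,0],[-200,-75,-75,0,0,0]]]' 1
python3 -c "
from h import *
c=cam('wrist','pics/w_h.png');import pickle;pickle.dump(c,open('w_h.pkl','wb'));print(c['xyz'],c['attitude'])"
python3 -m jog '[[[40,4,0,0,0,0],[80,8,0,0,0,0],[120,12,0,0,0,0],[160,16,0,0,0,0],[200,20,0,0,0,0],[240,20,0,0,0,0],[280,20,0,0,0,0],[320,20,0,0,0,0],[320,20,0,0,0,0],[320,20,0,0,0,0]]]'
python3 -c "
from h import *
c=cam('wrist','pics/w_r.png');import pickle;pickle.dump(c,open('w_r.pkl','wb'));print(c['xyz'],c['attitude'])
a=cv2.imread('pics/w_h.png');b=cv2.imread('pics/w_r.png');o=np.hstack([a[:300],b[:300]]);cv2.imwrite('pics/c2.png',cv2.resize(o,(800,234)))
o=np.vstack([cv2.resize(x[:250],(600,293)) for x in (a,b)]);cv2.imwrite('pics/c2.png',o)"
```

```text
time_s: 0.95
ee_pos: [0.5496, -0.2006, 0.2976]
eef_rot: [-180.0, -0.0, 89.9]
ft_force: [0.2, 1.2, -1.1]
finger_gap: 0.0879
[ 0.55119846 -0.13094632  0.4589772 ] [-1.48293239e+01 -4.35927004e-03 -1.69773141e-01]
time_s: 2.0
ee_pos: [0.5691, 0.1224, 0.2963]
eef_rot: [-179.9, -0.0, 90.2]
ft_force: [0.4, 0.2, -0.2]
finger_gap: 0.088
[0.57074579 0.19203295 0.45768239] [-14.82929954   0.14083689   0.15103383]
```

View pics/c2.png

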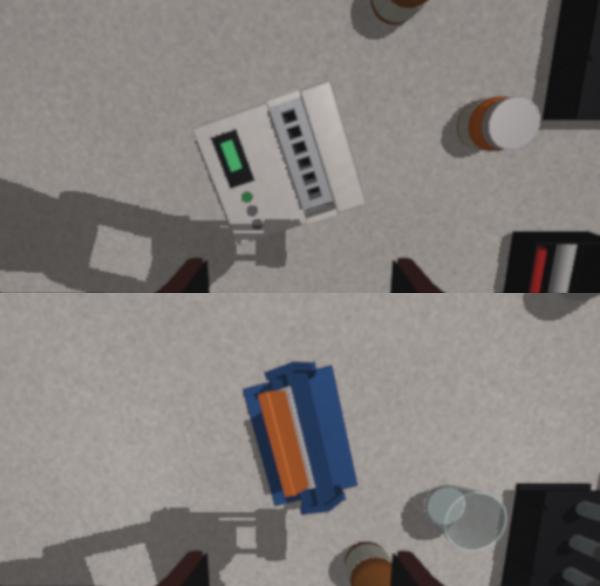

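Both targets are clear. In the top half, the six wells run from (289,116) to (314,192) in the display, with a block gap visible at the lower end. In the bottom half, the rib runs from (272,393) to (298,494).

```bash
cat > m.py <<'E'
from h import *
import pickle
h=pickle.load(open('w_h.pkl','rb'));r=pickle.load(open('w_r.pkl','rb'))
g=cv2.cvtColor(h['frame'],cv2.COLOR_RGB2GRAY);s=600/512
P=[]
m=(g<70).astype(np.uint8);m[:, :230]=0;m[:,285:]=0;m[:85]=0;m[180:]=0
n,l,st,ce=cv2.connectedComponentsWithStats(m)
for i in range(1,n):
    if st[i,4]>15: p=onz(h,ce[i],.09);P.append(p);print(st[i],ce[i].round(1),p.round(4))
P=np.array(P);vx,vy,x,y=cv2.fitLine(P[:,:2].astype(np.float32),2,0,.01,.01).ravel()
print('wells mid',P.mean(0),'yaw',np.degrees(np.arctan2(-vx*np.sign(vy),abs(vy))),'span',np.linalg.norm(P.max(0)-P.min(0)))
hsv=cv2.cvtColor(r['frame'],cv2.COLOR_RGB2HSV)
m=cv2.inRange(hsv,(3,150,80),(16,255,255));m[:, :200]=0;m[:,290:]=0;m[200:]=0
k=max(cv2.findContours(m,0,2)[0],key=cv2.contourArea);print('rib box',cv2.boundingRect(k),cv2.boxPoints(cv2.minAreaRect(k)).round(1).tolist())
L=[];Rr=[]
for row in range(95,165):
    c=np.where(m[row])[0]
    if len(c)<5: continue
    L.append(onz(r,(c[0],row+.5),.1187));Rr.append(onz(r,(c[-1]+1,row+.5),.0964))
L,Rr=np.array(L),np.array(Rr)
for nm,E in(('L',L),('R',Rr)):
    a,b=np.polyfit(E[:,1],E[:,0],1);print(nm,'x=',a,'*y+',b,'yaw',np.degrees(np.arctan(-a)),'x at y=.16',a*.16+b,'res',np.std(E[:,0]-a*E[:,1]-b))
ys=np.where(m.any(1))[0]
for row in (ys[0],ys[-1]):
    c=np.where(m[row])[0].mean();print('end',row,c,onz(r,(c,row+.5),.122))
E
python3 m.py
```

```text
[241  94  12  11  88] [246.6  98.9] [ 0.5411 -0.1178  0.09  ]
[246 108  11  10  84] [251.  112.4] [ 0.546  -0.1328  0.09  ]
[250 121  11  10  80] [255.2 125.5] [ 0.5509 -0.1476  0.09  ]
[255 134  10   9  71] [259.5 138.2] [ 0.5559 -0.1624  0.09  ]
[259 147  10   9  65] [263.6 150.8] [ 0.5609 -0.1773  0.09  ]
[263 160  10   7  53] [267.6 163. ] [ 0.5657 -0.1921  0.09  ]
wells mid [ 0.55340131 -0.15500033  0.09      ] yaw 18.375454 span 0.07823076926923653
rib box (221, 84, 42, 89) [[220.10000610351562, 86.19999694824219], [241.5, 80.9000015258789], [263.5, 168.89999389648438], [242.10000610351562, 174.1999969482422]]
L x= -0.2540812074789406 *y+ 0.5880099167895206 yaw 14.25611215838229 x at y=.16 0.5473569235928901 res 0.0003212594677762533
R x= -0.255006097547042 *y+ 0.6120064312493336 yaw 14.305879879485817 x at y=.16 0.5712054556418069 res 0.0003429064038953517
end 84 235.5 [0.54926331 0.21812213 0.122     ]
end 172 247.5 [0.56126917 0.12587597 0.122     ]
```

```bash
cat >> h.py <<'E'
def tool(psi,tilt):  # psi deg, tilt rad towards -x of that frame
    Z=R.from_euler('z',psi,degrees=True).as_matrix()
    sx=Z@[np.cos(tilt),0,np.sin(tilt)];sz=Z@[-np.sin(tilt),0,np.cos(tilt)];sy=Z@[0,1,0]
    return np.column_stack([sy,sx,-sz]),sz
def rel(p,T):
    s=state();C=rot(s['eef_rot']);print('shift mm',(C.T@(np.array(p)-s['ee_pos'])*1e3).round(1),'rotvec',np.degrees(R.from_matrix(C.T@T).as_rotvec()).round(2),'at',s['ee_pos'].round(4),'F',np.array(s['ft_force']).round(1))
E
python3 -c "
from h import *
T,sz=tool(14.3,.5);c,s=np.cos(np.radians(14.3)),np.sin(np.radians(14.3))
u,v=.591,.0297;O=np.array([u*c-v*s,u*s+v*c,.09]);print('O',O,'det',np.linalg.det(T))
rel(O+.067*sz,T)"
```

```text
O [0.56535243 0.17475618 0.09      ] det 1.0
shift mm [ 45.6 -34.6 147.7] rotvec [-28.63   3.53 -13.92] at [0.5693 0.1212 0.2964] F [ 0.7  0.2 -0.4]
```

```bash
python3 -m jog '[[[7,-6,20,-5,0.6,-2.4],[15,-12,42,-10,1.2,-4.8],[23,-18,64,-15,1.8,-7.2],[31,-24,88,-20,2.5,-9.7],[38,-29,112,-25,3.1,-12.1],[44,-33,134,-28.6,3.5,-13.9],[45.6,-34.6,147.7,-28.6,3.5,-13.9],[45.6,-34.6,147.7,-28.6,3.5,-13.9],[45.6,-34.6,147.7,-28.6,3.5,-13.9]]]' 0.55
python3 -c "
from h import *
T,sz=tool(14.3,.5);O=np.array([.5654,.1748,.09])
c=cam('wrist','pics/w1.png');a=cam('side')['frame'][120:230,170:300,::-1]
cv2.imwrite('pics/c3.png',np.hstack([cv2.resize(cv2.imread('pics/w1.png'),(400,300)),cv2.resize(a,(355,300))]))
print([proj(c,O+z*sz).round() for z in(.036,.004)])
rel(O+.007*sz,T)"
```

```text
time_s: 2.95
ee_pos: [0.5349, 0.1662, 0.1491]
eef_rot: [151.4, 0.0, 104.2]
ft_force: [0.2, -0.4, 0.7]
finger_gap: 0.0482
[array([253., 218.]), array([254., 204.])]
shift mm [ 0.7 -1.7 60.5] rotvec [ 0.08  0.06 -0.06] at [0.5356 0.1666 0.15  ] F [-0.3  0.5  0.5]
```

View pics/c3.png

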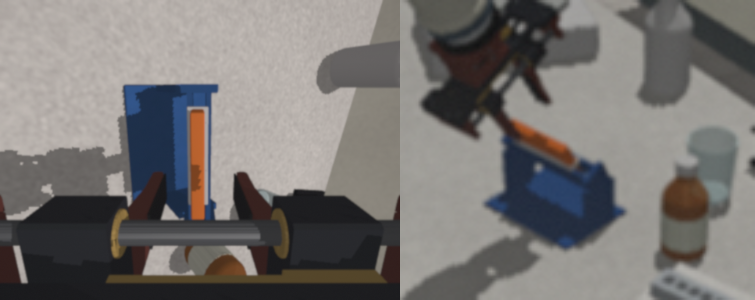

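The jaws straddle the rib: it sits at column 197 with the fingers at 157 and 245, and it's parallel to them. The tool points along the strip's axis.

```bash
python3 -c "
from h import *
T,sz=tool(14.3,.5);O=np.array([.5654,.1748,.09]);c=cam('wrist')
print([proj(c,O+.036*sz+.048*T[:,0]+d*T[:,1]).round(1) for d in (-.006,.006)])
m=cv2.inRange(cv2.cvtColor(c['frame'],cv2.COLOR_RGB2HSV),(3,150,80),(16,255,255));m[:,:230]=0;m[:,275:]=0
r=np.where(m.sum(1)>255*8)[0][0];print(r,np.where(m[r+6])[0][[0,-1]])"
python3 -m jog '[[[0.2,-0.4,12,0,0,0],[0.4,-0.8,24,0,0,0],[0.6,-1.2,36,0,0,0],[0.7,-1.6,48,0,0,0],[0.7,-1.6,56,0,0,0],[0.7,-1.6,60.5,0,0,0],[0.7,-1.6,60.5,0,0,0],[0.7,-1.6,60.5,0,0,0]]]'
```

```text
[array([241.5, 145.1]), array([260.9, 145.1])]
141 [242 258]
time_s: 3.9
ee_pos: [0.5649, 0.1759, 0.1033]
eef_rot: [152.0, 0.2, 104.1]
ft_force: [-0.5, -0.4, 0.1]
finger_gap: 0.0484
```

```bash
python3 -m jog '[[[0,0,0,0,0,0],[0,0,0,0,0,0]]]'; python3 -c "
from h import *
T,sz=tool(14.3,.5);O=np.array([.5654,.1748,.09]);rel(O+.007*sz,T)"
```

```text
time_s: 4.1
ee_pos: [0.5648, 0.176, 0.1036]
eef_rot: [152.0, 0.2, 104.2]
ft_force: [0.7, -0.2, 0.6]
finger_gap: 0.0484
shift mm [-1.3 -6.2  5.1] rotvec [-0.62  0.23 -0.05] at [0.5648 0.176  0.1036] F [ 0.7 -0.2  0.6]
```

```bash
python3 -c "
from h import *
s=state();print(np.array(s['qpos']).round(2),np.array(s['joint_efforts']).round(1))"
```

```text
[ 16.91  25.13 120.83 -13.54   6.21  15.81] [  0.  -44.1 -16.3  -0.   -1.8   0. ]
```

Joint 5 has reached its lower limit (6.2°), so the full tilt can't be reached at this depth. The cuvettes have a few degrees of play in the trough, so I'll grip about 3° less tilted and slightly higher on the rib.

```bash
python3 -c "
from h import *
T0,sz=tool(14.3,.5);O=np.array([.5654,.1748,.09])
for t in (.45,.43):
  T,s2=tool(14.3,t);G=O+.029*sz+.001*T[:,0]-.0005*T[:,1];print(t);rel(G-.019*s2,T)"
```

```text
0.45
shift mm [-0.3 -7.7  2.1] rotvec [ 2.24  0.22 -0.05] at [0.5648 0.176  0.1036] F [ 0.7 -0.2  0.6]
0.43
shift mm [-0.3 -8.1  2.1] rotvec [ 3.39  0.22 -0.06] at [0.5648 0.176  0.1036] F [ 0.7 -0.2  0.6]
```

```bash
python3 -m jog '[[[0,-2.5,0.7,1.1,0.1,0],[-0.2,-5,1.4,2.2,0.2,0],[-0.3,-7.7,2.1,2.24,0.2,0],[-0.3,-7.7,2.1,2.24,0.2,0],[-0.3,-7.7,2.1,2.24,0.2,0]]]'; python3 -c "
from h import *
T0,sz=tool(14.3,.5);O=np.array([.5654,.1748,.09])
for t in (.45,.43,.41):
  T,s2=tool(14.3,t);G=O+.029*sz+.001*T[:,0]-.0005*T[:,1];print(t);rel(G-.019*s2,T)
print(state()['qpos'])"
```

```text
time_s: 4.6
ee_pos: [0.5591, 0.1741, 0.0982]
eef_rot: [154.2, 0.0, 104.2]
ft_force: [0.2, 0.9, 0.6]
finger_gap: 0.0486
0.45
shift mm [0.1 0.2 0.1] rotvec [ 0.01  0.03 -0.05] at [0.5591 0.1741 0.0982] F [0.2 0.9 0.6]
0.43
shift mm [ 0.1 -0.2  0.1] rotvec [ 1.16  0.03 -0.05] at [0.5591 0.1741 0.0982] F [0.2 0.9 0.6]
0.41
shift mm [ 0.1 -0.6  0.1] rotvec [ 2.3   0.03 -0.05] at [0.5591 0.1741 0.0982] F [0.2 0.9 0.6]
[ 16.70425736  25.3944194  120.27869411  -7.18384543   8.6198607
   9.32245391]
```

```bash
python3 -m jog '[[[0,0,0,-1.2,0,0],[0,0.4,0,-1.2,0,0],[0,0.4,0,-1.2,0,0],[0,0.4,0,-1.2,0,0],[0,0.4,0,-1.2,0,0],[0,0.4,0,-1.2,0,0],[0,0.4,0,-1.2,0,0],[0,0.4,0,-1.2,0,0]]]' 0 45
```

```text
time_s: 5.4
ee_pos: [0.5598, 0.1743, 0.0986]
eef_rot: [153.0, -0.0, 104.2]
ft_force: [0.1, -0.7, 2.8]
finger_gap: 0.0118
```

```bash
python3 -c "
from h import *
T0,sz=tool(14.3,.5);s=state();C=rot(s['eef_rot']);print('pull 60mm in tool:',C.T@(sz*60), s['qpos'])"
```

```text
pull 60mm in tool: [-2.77554664e-02 -1.68153292e+00 -5.99764260e+01] [ 16.73297609  25.40506929 120.96182045  -9.72709113   6.70865206
  11.87960918]
```

The gap is 11.8 mm, so the rib is gripped. I'll pull it out along its own axis.

```bash
python3 -m jog '[[[0,-0.1,-5,0,0,0],[0,-0.3,-10,0,0,0],[0,-0.4,-16,0,0,0],[0,-0.6,-22,0,0,0],[0,-0.8,-28,0,0,0],[0,-1,-35,0,0,0],[0,-1.2,-42,0,0,0],[0,-1.5,-52,0,0,0],[0,-1.7,-62,0,0,0],[0,-1.7,-70,0,0,0]]]'
python3 -m jog '[[[0,-10,-20,0,0,0],[0,-20,-40,4,0,0],[0,-25,-60,8,0,0],[0,-25,-80,12,0,0],[0,-25,-90,16,0,0],[0,-25,-90,20,0,0],[0,-25,-90,24,0,0],[0,-25,-90,27,0,0],[0,-25,-90,27,0,0],[0,-25,-90,27,0,0]]]'
python3 -c "
from h import *
b=cam('wrist','pics/w2.png');a=cam('side','pics/s2.png')['frame'][20:170,150:330,::-1];c=cam('scene','pics/sc2.png')['frame'][100:250,200:350,::-1]
f=lambda x:cv2.resize(x,(390,290),interpolation=cv2.INTER_CUBIC)
cv2.imwrite('pics/c4.png',np.vstack([np.hstack([f(a),f(c)]),np.hstack([f(b['frame'][:,:,::-1]),np.zeros((290,390,3),np.uint8)])]))
T,_=tool(18.4,0);P=np.array([.5534,-.1550,.09]);rel(P+[0,0,.13],T)
"
```

```text
time_s: 6.4
ee_pos: [0.527, 0.166, 0.1611]
eef_rot: [152.9, -0.0, 104.2]
ft_force: [1.0, 0.8, -0.5]
finger_gap: 0.0116
time_s: 7.4
ee_pos: [0.4655, 0.1504, 0.2298]
eef_rot: [179.9, -0.0, 104.2]
ft_force: [-0.5, -0.3, -1.1]
finger_gap: 0.0118
shift mm [-317.7   10.5    9.8] rotvec [ 0.07 -0.   -4.15] at [0.465  0.1503 0.2298] F [-0.4 -0.2 -1.6]
```

View pics/c4.png

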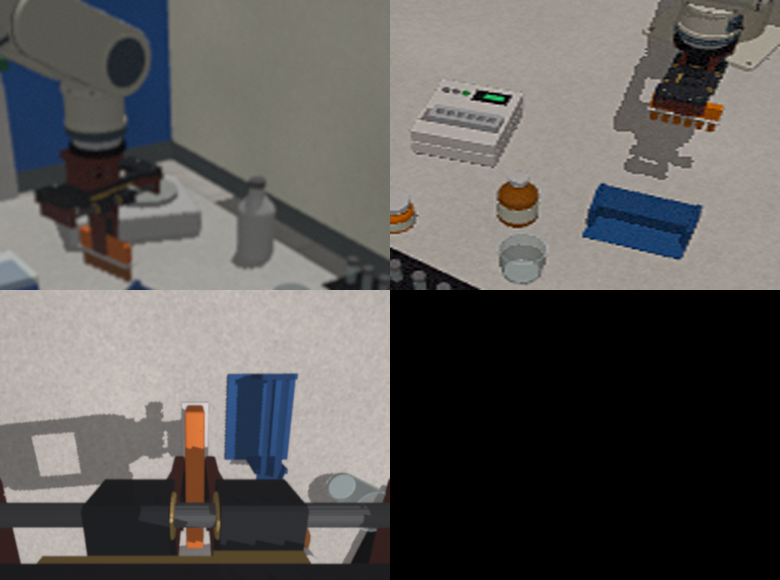

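The strip is out of the rack and hangs from the fingers looking upright. In the wrist view the rib runs from (195,407) to (196,548). I'll measure its offset and pitch in the hand.

```bash
python3 -c "
from h import *
s=state();c=cam('wrist');C=rot(s['eef_rot']);e=np.array(s['ee_pos'])
hsv=cv2.cvtColor(c['frame'],cv2.COLOR_RGB2HSV)
m=cv2.inRange(hsv,(3,150,60),(16,255,255));m[:,:238]=0;m[:,276:]=0;m[:140]=0
r=np.where(m.sum(1)>255*7)[0];print('rows',r[0],r[-1])
def q(uv,h): # intersect plane h above TCP in tool frame -> tool coords
    o,d=ray(c,uv);o=C.T@(o-e);d=C.T@d;return (o+d*(-h-o[2])/d[2])*1e3
for row in(r[0],r[-1]+1):
    k=np.where(m[min(row+4,r[-1]-4)])[0];print('cols',k[0],k[-1]);print(q((k.mean()+.5,row),.026).round(1))
for row in (165,185,205,325,335):
    k=np.where(m[row])[0];print(row,k[0],k[-1],q((k[0],row),.026).round(1),q((k[-1]+1,row),.026).round(1)) if len(k) else 0
w=c['frame'][:,245:262].mean(1).astype(int);print([(i,*w[i]) for i in list(range(146,160))+list(range(334,366,2))])
"
```

```text
rows 154 341
cols 245 265
[ 50.9   1.4 -26. ]
cols 245 266
[-47.2   1.6 -26. ]
165 243 267 [ 46.1  -4.1 -26. ] [ 46.   7. -26.]
185 243 267 [ 36.9  -4.2 -26. ] [ 36.9   7.1 -26. ]
205 244 267 [ 27.5  -3.9 -26. ] [ 27.5   7.2 -26. ]
325 246 265 [-36.9  -3.5 -26. ] [-36.9   6.8 -26. ]
335 246 265 [-42.9  -3.6 -26. ] [-42.9   6.8 -26. ]
[(146, np.int64(183), np.int64(176), np.int64(172)), (147, np.int64(174), np.int64(168), np.int64(164)), (148, np.int64(168), np.int64(163), np.int64(161)), (149, np.int64(185), np.int64(180), np.int64(179)), (150, np.int64(200), np.int64(194), np.int64(192)), (151, np.int64(194), np.int64(183), np.int64(179)), (152, np.int64(167), np.int64(146), np.int64(137)), (153, np.int64(137), np.int64(100), np.int64(84)), (154, np.int64(122), np.int64(74), np.int64(47)), (155, np.int64(119), np.int64(68), np.int64(37)), (156, np.int64(119), np.int64(66), np.int64(35)), (157, np.int64(118), np.int64(65), np.int64(33)), (158, np.int64(118), np.int64(65), np.int64(32)), (159, np.int64(121), np.int64(65), np.int64(32)), (334, np.int64(188), np.int64(99), np.int64(48)), (336, np.int64(205), np.int64(108), np.int64(52)), (338, np.int64(204), np.int64(107), np.int64(52)), (340, np.int64(194), np.int64(105), np.int64(56)), (342, np.int64(139), np.int64(105), np.int64(91)), (344, np.int64(115), np.int64(111), np.int64(108)), (346, np.int64(116), np.int64(112), np.int64(110)), (348, np.int64(116), np.int64(113), np.int64(111)), (350, np.int64(114), np.int64(110), np.int64(107)), (352, np.int64(97), np.int64(87), np.int64(72)), (354, np.int64(86), np.int64(71), np.int64(44)), (356, np.int64(86), np.int64(71), np.int64(42)), (358, np.int64(86), np.int64(71), np.int64(43)), (360, np.int64(83), np.int64(69), np.int64(42)), (362, np.int64(54), np.int64(47), np.int64(35)), (364, np.int64(28), np.int64(28), np.int64(30))]
```

```bash
python3 -m jog '[[[-30,1,0,0,0,0],[-70,2,0,0,0,-0.5],[-110,3,0,0,0,-1],[-150,4,0,0,0,-2],[-190,5,0,0,0,-3],[-230,6,0,0,0,-4],[-270,8,5,0,0,-4.15],[-300,9,9,0,0,-4.15],[-319.5,9.7,9.8,0,0,-4.15],[-319.5,9.7,9.8,0,0,-4.15]]]'
python3 -m jog '[[[0,0,10,0,0,0],[0,0,25,0,0,0],[0,0,40,0,0,0],[0,0,55,0,0,0],[0,0,68,0,0,0],[0,0,72,0,0,0],[0,0,72,0,0,0],[0,0,72,0,0,0]]]'
python3 -c "
from h import *
T,_=tool(18.4,0);P=np.array([.5526,-.1550,.148])-.0017*T[:,0];rel(P,T)
b=cam('side','pics/s3.png');c=cam('scene','pics/sc3.png')
u,v=proj(c,P).astype(int);a=c['frame'][v-35:v+45,u-50:u+50,::-1];u,v=proj(b,P).astype(int);d=b['frame'][v-35:v+45,u-50:u+50,::-1]
print(proj(c,P),proj(b,P))
f=lambda x:cv2.resize(x,(400,320),interpolation=cv2.INTER_CUBIC)
cv2.imwrite('pics/c5.png',np.hstack([f(a),f(d)]))
"
```

```text
time_s: 8.6
ee_pos: [0.5535, -0.1587, 0.2199]
eef_rot: [179.9, 0.0, 108.3]
ft_force: [0.3, 0.2, -1.3]
finger_gap: 0.0118
time_s: 9.4
ee_pos: [0.5539, -0.1587, 0.1483]
eef_rot: [179.9, 0.0, 108.3]
ft_force: [0.1, 0.6, -0.4]
finger_gap: 0.0119
shift mm [ 2.2 -0.1  0.3] rotvec [ 0.12  0.05 -0.13] at [ 0.5539 -0.1587  0.1483] F [ 0.1  0.6 -0.4]
[227.65912609 149.40531674] [280.95347621 211.54528246]
```

View pics/c5.png

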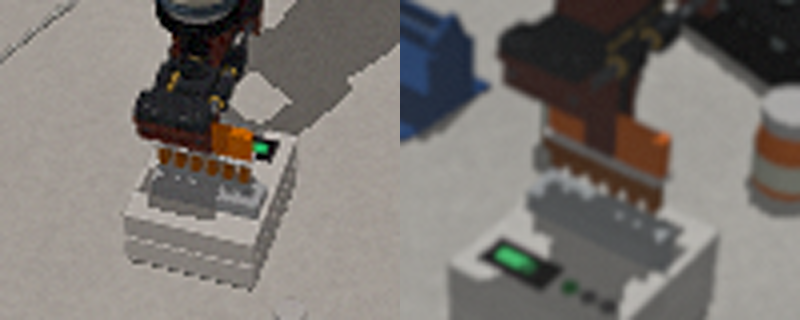

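Both views show the strip upright and parallel to the block just above the wells, and kinematics says it's 2 mm short along the row. I'll correct that and feel downward.

```bash
python3 -m jog '[[[1.1,0,4,0.1,0,-0.1],[2.2,0,9,0.1,0,-0.1],[2.2,0,14,0.1,0,-0.1],[2.2,0,17,0.1,0,-0.1],[2.2,0,17,0.1,0,-0.1],[2.2,0,17,0.1,0,-0.1]]]'
python3 -m jog '[[[0,0,1,0,0,0],[0,0,2,0,0,0],[0,0,3,0,0,0],[0,0,3,0,0,0]]]'
python3 -m jog '[[[0,0,1,0,0,0],[0,0,2,0,0,0],[0,0,2,0,0,0]]]'
```

```text
time_s: 10.1
ee_pos: [0.5534, -0.1568, 0.1315]
eef_rot: [180.0, 0.1, 108.4]
ft_force: [-0.0, -0.7, -0.8]
finger_gap: 0.0115
time_s: 10.5
ee_pos: [0.5533, -0.1568, 0.1284]
eef_rot: [180.0, 0.1, 108.4]
ft_force: [0.2, -0.7, -2.0]
finger_gap: 0.0113
time_s: 10.8
ee_pos: [0.5532, -0.1566, 0.1262]
eef_rot: [180.0, 0.0, 108.4]
ft_force: [0.7, 0.8, -0.7]
finger_gap: 0.0119
```

```bash
python3 -m jog '[[[0,0,1,0,0,0],[0,0,2,0,0,0],[0,0,2,0,0,0]]]'
python3 -m jog '[[[0,0,1,0,0,0],[0,0,2,0,0,0],[0,0,2,0,0,0]]]'; python3 -c "
from h import *
s=state();print(s['ee_pos'],s['ft_force'],s['torque'])"
```

```text
time_s: 11.1
ee_pos: [0.5531, -0.1566, 0.124]
eef_rot: [180.0, 0.0, 108.4]
ft_force: [-0.8, 0.3, -1.5]
finger_gap: 0.0119
time_s: 11.4
ee_pos: [0.553, -0.1566, 0.1218]
eef_rot: [-180.0, 0.0, 108.4]
ft_force: [0.2, 0.1, -1.2]
finger_gap: 0.0118
[ 0.55300683 -0.15659671  0.12181563] [ 0.21498784  0.06333339 -1.22333471] [ 0.12699962  0.07116364 -0.02847442]
```

```bash
for i in 1 2; do python3 -m jog '[[[0,0,1,0,0,0],[0,0,2,0,0,0],[0,0,3,0,0,0],[0,0,3,0,0,0]]]'|egrep 'ee_pos|force'; done
python3 -c "
from h import *
s=state();print(s['ee_pos'],s['ft_force'],s['torque'])
P=s['ee_pos'];b=cam('side');c=cam('scene')
u,v=proj(c,P).astype(int);a=c['frame'][v-35:v+45,u-50:u+50,::-1];u,v=proj(b,P).astype(int);d=b['frame'][v-35:v+45,u-50:u+50,::-1]
f=lambda x:cv2.resize(x,(400,320),interpolation=cv2.INTER_CUBIC)
cv2.imwrite('pics/c6.png',np.hstack([f(a),f(d)]))"
```

```text
ee_pos: [0.5529, -0.1566, 0.1186]
ft_force: [0.1, 0.2, -1.7]
ee_pos: [0.5529, -0.1566, 0.1154]
ft_force: [-0.2, 0.1, -1.9]
[ 0.55287708 -0.15661654  0.11543501] [-0.18652894  0.13049409 -1.89600416] [ 0.11473093  0.01910008 -0.00581271]
```

View pics/c6.png

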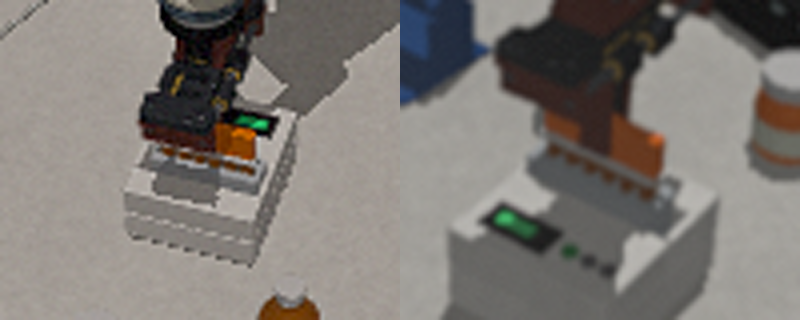

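All six cuvettes are entering the wells with no contact force. I'll keep going down to the flange.

```bash
for i in 1; do python3 -m jog '[[[0,0,1,0,0,0],[0,0,2,0,0,0],[0,0,3,0,0,0],[0,0,4,0,0,0],[0,0,5,0,0,0],[0,0,5,0,0,0]]]'|egrep 'ee_pos|force'; done
python3 -m jog '[[[0,0,1,0,0,0],[0,0,2,0,0,0],[0,0,3,0,0,0],[0,0,4,0,0,0],[0,0,5,0,0,0],[0,0,5,0,0,0]]]'|egrep 'ee_pos|rot|force'
python3 -m jog '[[[0,0,1,0,0,0],[0,0,2,0,0,0],[0,0,2,0,0,0]]]'|egrep 'ee_pos|rot|force'
python3 -m jog '[[[0,0,1,0,0,0],[0,0,1.5,0,0,0],[0,0,1.5,0,0,0]]]'
```

```text
ee_pos: [0.5528, -0.1566, 0.1103]
ft_force: [-0.0, 1.0, -1.6]
ee_pos: [0.5528, -0.1566, 0.1051]
eef_rot: [-180.0, 0.0, 108.4]
ft_force: [-0.8, -0.0, -1.9]
ee_pos: [0.5527, -0.1567, 0.103]
eef_rot: [-179.9, 0.0, 108.4]
ft_force: [0.3, 0.8, -1.4]
time_s: 14.1
ee_pos: [0.5527, -0.1567, 0.1014]
eef_rot: [-179.9, 0.0, 108.4]
ft_force: [0.1, 0.8, -1.7]
finger_gap: 0.0123
```

```bash
for i in 1; do python3 -m jog '[[[0,0,0.7,0,0,0],[0,0,1,0,0,0],[0,0,1,0,0,0]]]'|egrep 'ee_pos|force'; done
python3 -m jog '[[[0,0,0.7,0,0,0],[0,0,1,0,0,0],[0,0,1,0,0,0]]]'|egrep 'ee_pos|force'
python3 -m jog '[[[0,0,0.7,0,0,0],[0,0,1,0,0,0],[0,0,1,0,0,0]]]'|egrep 'ee_pos|rot|force'
```

```text
ee_pos: [0.5527, -0.1567, 0.1003]
ft_force: [1.3, 1.4, -1.1]
ee_pos: [0.5527, -0.1567, 0.0999]
ft_force: [-2.4, 1.1, 5.0]
ee_pos: [0.5527, -0.1567, 0.0999]
eef_rot: [-179.9, 0.0, 108.4]
ft_force: [-3.1, 1.3, 7.8]
```

Contact at TCP z = 0.0999 matches the flange being down, since I gripped 10 mm above the strip origin. I'll press a little more and look before letting go.

```bash
python3 -m jog '[[[0,0,1,0,0,0],[0,0,1.5,0,0,0],[0,0,1.5,0,0,0],[0,0,1.5,0,0,0]]]'|egrep 'ee_pos|rot|force'
python3 -c "
from h import *
s=state();print(s['torque'],s['ft_force'])
P=s['ee_pos'];b=cam('side');c=cam('scene')
u,v=proj(c,P).astype(int);a=c['frame'][v-25:v+39,u-40:u+40,::-1];u,v=proj(b,P).astype(int);d=b['frame'][v-25:v+39,u-40:u+40,::-1]
f=lambda x:cv2.resize(x,(400,320),interpolation=cv2.INTER_CUBIC)
cv2.imwrite('pics/c7.png',np.hstack([f(a),f(d)]))"
```

```text
ee_pos: [0.5528, -0.1567, 0.0999]
eef_rot: [-180.0, 0.0, 108.4]
ft_force: [-5.1, 2.3, 14.2]
[0.31748424 1.02187278 0.00732209] [-5.07944538  2.32636009 14.16788645]
```

View pics/c7.png

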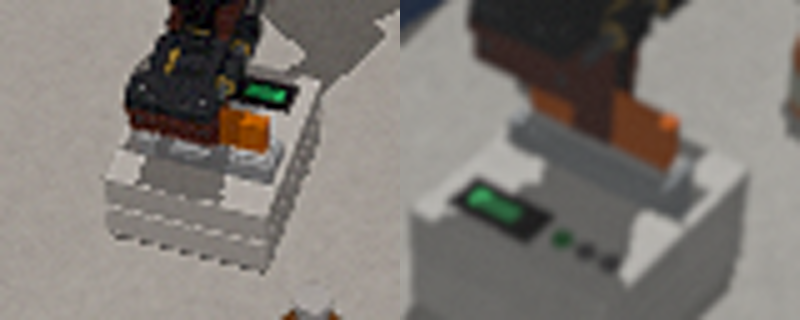

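The flange sits on the block along its whole length and no amber shows. I'll relax the push, release, and rise straight up.

```bash
python3 -m jog '[[[0,0,-0.5,0,0,0],[0,0,-0.5,0,0,0],[0,0,-0.5,0,0,0]]]'|egrep 'ee_pos|force'
python3 -m jog '[[[0,0,0,0,0,0],[0,0,0,0,0,0],[0,0,0,0,0,0],[0,0,0,0,0,0],[0,0,0,0,0,0],[0,0,0,0,0,0]]]' 0.5
python3 -m jog '[[[0,0,-5,0,0,0],[0,0,-15,0,0,0],[0,0,-30,0,0,0],[0,0,-50,0,0,0],[0,0,-75,0,0,0],[0,0,-100,0,0,0],[0,0,-130,0,0,0],[-30,0,-160,0,0,0],[-50,0,-180,0,0,0],[-50,0,-180,0,0,0]]]'
python3 -c "
from h import *
w=cam('wrist');b=cam('side');c=cam('scene')
P=np.array([.553,-.155,.1])
u,v=proj(c,P).astype(int);a=c['frame'][v-25:v+39,u-40:u+40,::-1];u,v=proj(b,P).astype(int);d=b['frame'][v-25:v+39,u-40:u+40,::-1]
f=lambda x:cv2.resize(x,(390,290),interpolation=cv2.INTER_CUBIC)
cv2.imwrite('pics/c8.png',np.vstack([np.hstack([f(a),f(d)]),np.hstack([f(w['frame'][:,:,::-1]),f(c['frame'][:,:,::-1])])]))
m=cv2.inRange(cv2.cvtColor(w['frame'],cv2.COLOR_RGB2HSV),(3,150,60),(16,255,255))
for k in cv2.findContours(m,0,2)[0]:
    if cv2.contourArea(k)>300:
        q=cv2.minAreaRect(k);B=np.array([onz(w,p,.126) for p in cv2.boxPoints(q)]);print(q,onz(w,q[0],.126).round(4),[np.linalg.norm(B[i]-B[i-1]).round(4) for i in range(4)]);e=B[1]-B[0] if np.linalg.norm(B[1]-B[0])>.05 else B[2]-B[1];print('yaw',np.degrees(np.arctan(-e[0]/e[1])))
"
```

```text
ee_pos: [0.5528, -0.1566, 0.1003]
ft_force: [-0.8, 0.8, -0.4]
time_s: 16.4
ee_pos: [0.5528, -0.1567, 0.1003]
eef_rot: [-180.0, 0.0, 108.4]
ft_force: [-0.5, 1.1, 0.5]
finger_gap: 0.0439
time_s: 17.4
ee_pos: [0.571, -0.2064, 0.2853]
eef_rot: [179.7, 0.4, 108.3]
ft_force: [0.1, -0.3, 0.9]
finger_gap: 0.0436
((406.47802734375, 147.2975616455078), (22.62914276123047, 44.14079284667969), 24.77513885498047) [ 0.7122 -0.1267  0.126 ] [np.float64(0.0251), np.float64(0.0435), np.float64(0.0243), np.float64(0.044)]
yaw 85.2195461195598
((252.5, 124.0), (92.0, 9.0), 90.0) [ 0.553  -0.1543  0.126 ] [np.float64(0.0914), np.float64(0.0088), np.float64(0.0914), np.float64(0.0095)]
yaw 18.325891958328143
((393.5, 15.5), (31.0, 55.0), 90.0) [ 0.6473 -0.019   0.126 ] [np.float64(0.026), np.float64(0.0509), np.float64(0.0262), np.float64(0.0521)]
yaw -71.64895063988149
```

View pics/c8.png

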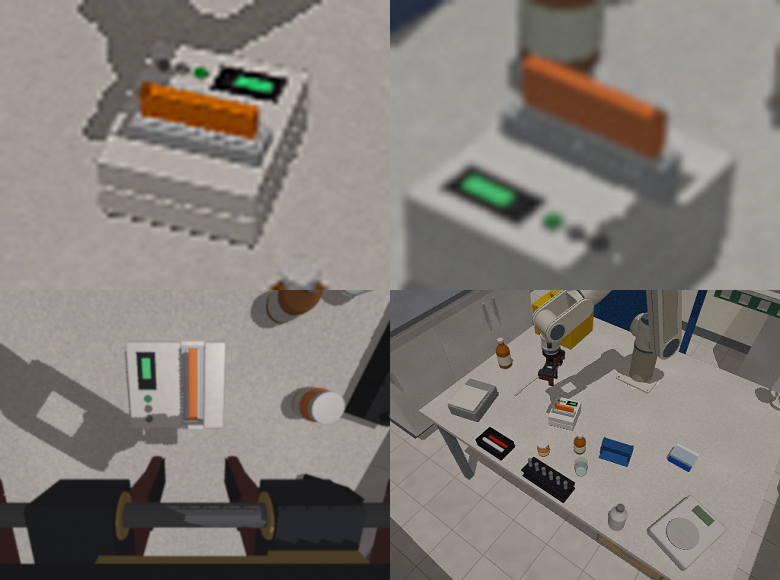

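The strip stands upright and fully seated, the arm is clear, and the bystanders I can see are in place.

```bash
python3 -c "
from bench import finish_job
print(finish_job())"
```

```text
the job is handed in; nothing more can be done
None
```

The strip is out of the rack and seated upright in the heater block with all six cuvettes in. I held it until the flange touched down, then let go and handed the job in at about 17.5 s; no verdict was reported.

**Last checks**
- **Position:** the rib measured at (0.553, -0.154) with yaw 18.3°. The wells had measured at (0.553, -0.155) with yaw 18.4°.
- **Seating:** no contact was felt on the way down until the flange touched. The flange looked flat along the block. The highest force I read was about 15 N, when I pressed to check it was down.
- **Release:** the fingers are open, the arm is about 185 mm above, and the wrist force is near zero.
- **Bystanders:** the bottle, jar, beaker, tip box and spatula looked unmoved in the last picture. I judged this by eye and did not measure each one.

**What did not go to plan**
- **Tilt limit:** joint 5 hit its lower limit at the full rack tilt. I gripped the rib about 1.5° less tilted and slightly higher, and the strip still came out freely.
- **Camera disagreement:** in the wrist camera the held rib appeared about 1.5 mm to one side of the jaws' centre. I allowed 0.8 mm for that when lining up, and the cuvettes went in without needing a search.

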